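# Fill the last pocket of a delivery carrier at a food pantry

## Robot

A 7-joint arm with a two-finger parallel gripper is mounted at the origin on the work surface. World frame = base frame: x ahead of the robot, y to its left, z up, the work surface at z = 0. Lengths are in m, angles in rad, forces in N, time in s.
With the tool pointing down it reaches from about 0.425 to 0.825 m from the base axis. Payload 3.6 kg.
Tool frame: the origin (TCP) lies at the very end of the fingers, on their centre line; the grasp point (between the pads) lies 19 mm behind it; z points along the fingers, y is the line along which they close (so a half turn about z gives the same grasp; the last joint's range is limited). The gripper opens to 85 mm and grips with 20 to 120 N. Pads are 22 mm wide; open, the fingers measure 114 mm over their backs; the gripper's body (76 mm by 85 mm) begins 54 mm behind the grasp point. The pads swing forward as they close: fully open they stand 13 mm farther back than shut.
Start: joints at [-1.2, 0.615, -0.013, 1.423, 0.008, 1.103, -0.04], TCP at [0.252, 0.599, 0.2] pointing down, gripper open.
Joint ranges: [-3.12, 3.12], [-0.3, 2.06], [-1.34, 1.32], [0.26, 2.42], [-1.36, 4.5], [0.01, 1.98], [-2.84, 2.84]. Speed limits (rad/s): [2.79, 2.79, 3.14, 3.14, 3.14, 3.14, 3.14].

## Interface

Orientations are given as a rotation vector (axis times angle).
In Python, from bench import robot gives the robot as it stands.
- The arm moves only by the tool send_rows, never from a script. Its argument "rows" is a list of rows, each an object with "turn": the turn, a rotation vector about the tool's x, y, z in rad, a list of three; "dp": the shift along the tool's x, y, z in m, a list of three; "grip": the closure in counts, from 0 (fully open) to 255 (shut). In form: [{"turn": [wx, wy, wz], "dp": [dx, dy, dz], "grip": grip}, ...]. A call has 1 to 8 rows; each row is the pose to reach, as a shift and turn from the pose commanded when the call began, along the tool's axes at that moment; what a row does not reach only later rows make up. A row lasts 1/10 s, in which the tool goes at most 50 mm and 8.59 degrees, less where a joint would pass 70% of its speed; a pose out of reach is approached as far as the arm can. A call with a gripper value outside its range is refused whole. The fingers move at their own pace and stop on an object; "newtons" is the grip in N (left out, the last holds). Time passes only in rows, so rows that repeat a pose let the fingers close. It gives the time, the measured TCP pose, the force, the opening and the grip force at its end, in the units of the state.
- robot.read_state(): the state, without advancing time (a new reading comes with each control period).
- robot.get_image(name): name is "scene" or "top" or "wrist"; returns a dict with "pixels" (384x512x3 uint8, blue, green, red), "camera_matrix" (3x3 intrinsics, pixels), "origin" and "orientation" of the camera in the world. Camera axes: x right, y up, looking along -z (the intrinsics and any distortion apply to the point x, -y, -z); pixel columns grow to the right and rows downward; lengths in m; the calibration is good to about 2 mm. A picture is of the moment at which its call begins. There is no depth.
- robot.sign_off(): hands the job in; it is judged then, once.
The state is a dict: "t": time; "joint_pos": joint angles; "qd": joint speeds; "effort": joint torques, N m; "ee_pos": TCP position; "eef_rot": TCP orientation; "ft_force": force on the tool from outside, world axes, zero at the start; "ft_torque": the same for the moment, N m; "grip_width": finger opening in m; "grip_force": force on a finger pad.
Only numpy, scipy, OpenCV 4.12 (cv2) and the standard library are available. Lean on these libraries where they do the work, as an engineer would, in place of code of your own. Each camera call takes 0.05 s, during which the arm holds its last target. There are 200 camera calls.

## Task

The green delivery carrier has one empty pocket: from the look-alike blue cartons in the cardboard case pick the one of the same size as those already in the carrier, and lower it (do not drop it) upright into the empty pocket until it stands on the floor. Then swing the carrier's bar fully shut over the cartons by its red handle. Leave all other cartons, tins, the cup and the jar standing where they are.

Things in the scene. Friction and masses are not known exactly. Their poses are not given: they have to be found in the camera images.
- carrier: green carrier, fixed: block 50 (x) x 170 (y) x 50 mm high, three equal upright pockets at y = -55, 0, +55 mm, x = 0, each 38 (x) x 50 (y) mm, 44 deep, floor 6 mm above the table, 2 mm bevel at the mouth. Steel hinge cheeks at y = +118 mm, 112 mm high; steel bar rest at y = -90 mm, 96 mm high. Origin: centre of the underside; z up.
- slip: white paper slip lying flat on the floor of the one EMPTY pocket (34 x 46 mm, under 1 mm thick, cannot be picked up). Origin: centre of that pocket's floor; axes as the carrier's.
- bar (a joint): angle of the retaining bar (rad): 0 = fully shut, level over all three pockets, underside 99 mm above the table, at its stop. It starts open, about upright (1.57 = straight up; more leans outwards, away from the pockets, up to 1.95). The hinge is stiff: the bar stays where it is left; about 2 N at the handle swings it.
- bar_hinge (a point): hinge of the bar, carrier frame (0, 118, 103) mm; its axis runs along the carrier's x. The bar, aluminium, 14 wide x 8 mm thick, is 228 mm long from here; at angle q its end is at carrier y = 118 - 228 cos q, z = 103 + 228 sin q mm.
- bar_grip (a point): middle of the grip part of the bar's red round handle: a rod 16 mm in diameter, along the carrier's x, at the bar's free end; it sticks out 66 mm to the -x side (robot side) of the bar, and this point lies on its axis 45 mm from the bar's centre line.
- case: low open cardboard stock case, fixed, 220 (x) x 260 (y) x 22 mm, walls and floor 5 mm; six standing places in two rows (x = -50 and +50 mm) and three columns (y = -76, 0, 76 mm) hold the five look-alike cartons and a small tin, in any order. Origin: centre of the underside.
- box_a: upright blue carton with a yellow band, 34 thick (its x) x 46 wide (its y) x 88 mm high, about 110 g, standing in the case at the start; the same size as the two cartons already in the carrier. Origin: centre of its underside; z up.
- box_b: upright blue carton with a yellow band, 34 thick (its x) x 46 wide (its y) x 106 mm high, a look-alike that is taller, in the case. Origin: centre of its underside; z up.
- box_c: upright blue carton with a yellow band, 34 thick (its x) x 46 wide (its y) x 70 mm high, a look-alike that is shorter, in the case. Origin: centre of its underside; z up.
- box_d: upright blue carton with a yellow band, 44 thick (its x) x 46 wide (its y) x 88 mm high, a look-alike that is thicker, in the case. Origin: centre of its underside; z up.
- box_e: upright blue carton with a yellow band, 26 thick (its x) x 46 wide (its y) x 88 mm high, a look-alike that is thinner, in the case. Origin: centre of its underside; z up.
- mate_1: upright blue carton with a yellow band, 34 thick (its x) x 46 wide (its y) x 88 mm high, already standing in one of the carrier's pockets, its top 94 mm above the table. Origin: centre of its underside; z up.
- mate_2: upright blue carton with a yellow band, 34 thick (its x) x 46 wide (its y) x 88 mm high, already standing in one of the carrier's pockets, its top 94 mm above the table. Origin: centre of its underside; z up.
- tin_stock: small orange-banded tin, 48 mm diameter x 75 mm high, in one of the case's six places. Origin: centre of its underside.
- tin_red: red-banded tin, 66 mm diameter x 100 mm high, on the table beyond the carrier. Origin: centre of its underside.
- cup: white cup, 72 mm diameter x 60 mm high, on the table on the robot's side of the carrier. Origin: centre of its underside.
- jar: amber jar with white cap, 64 mm diameter x 100 mm high, on the table beyond the case. Origin: centre of its underside.
- tin_green: green-banded tin, 66 mm diameter x 80 mm high, on the table beyond the case. Origin: centre of its underside.
There are look-alikes about, which are no part of the job. Leave any orange look-alike of the box_e alone.

How it is judged:
On the way:
1. the right-size carton (box_a) stands upright on the floor of the empty pocket, with the bar still open (horizontal distance between box_a and slip below 0.006 m and z of box_a in the frame of slip below 0.005 m and angle between box_a's own z axis and vertical below 0.08 rad and value of joint bar above 0.3 rad), for 0.2 s.
At the end, for the whole second after the job is handed in: box_a at rest upright in the empty pocket (6 mm of centre, 5 mm of floor, 0.08 rad); bar shut (under 0.05 rad) and still; both cartons of the carrier upright in place (10 mm, 0.08 rad); the other cartons, tins, cup and jar where they stood (30 mm, 0.15 rad) (horizontal distance between box_a and slip below 0.006 m and z of box_a in the frame of slip below 0.005 m and angle between each of box_a, mate_1, mate_2's own z axis and vertical below 0.08 rad and value of joint bar below 0.05 rad and linear speed of box_a below 0.02 m/s and velocity of joint bar below 0.05 rad/s and distance of each of mate_1, mate_2 from where it was at the start of the episode below 0.01 m and distance of each of box_b, box_c, box_d, box_e, tin_stock, tin_red, cup, jar, tin_green from where it was at the start of the episode below 0.03 m and angle between each of box_b, box_c, box_d, box_e, tin_stock, tin_red, cup, jar, tin_green's own z axis and vertical below 0.15 rad); the robot touches nothing.
It fails at once if a wrong-size carton or one of the tins, the cup or the jar is moved more than 40 mm or tipped over (distance of any of box_b, box_c, box_d, box_e, tin_stock, tin_red, cup, jar, tin_green from where it was at the start of the episode above 0.04 m or angle between any of box_b, box_c, box_d, box_e, tin_stock, tin_red, cup, jar, tin_green's own z axis and vertical above 0.6 rad).
It fails at once if a carton already in the carrier is pulled out or shifted by more than 20 mm (distance of any of mate_1, mate_2 from where it was at the start of the episode above 0.02 m).
It fails at once if the carton is dropped into the pocket (faster than 0.55 m/s within the pocket) (horizontal distance between box_a and slip below 0.015 m and z of box_a in the frame of slip below 0.04 m and linear speed of box_a above 0.55 m/s).
It also fails if it takes over 70 s, if anything falls off the work surface, if the arm or the gripper's body presses on something with over 40 N, if the wrist force passes 120 N, or if a joint passes its speed limit or range.

## Working session

There is one attempt and no reset: what is moved stays moved. The work goes in short steps, Python scripts to look and compute and a tool call to move; the robot and the scene stay as the last step left them, time stands still between calls to the robot, and variables do not carry over. Pictures are saved under pics/ and viewed, at most 10 in all, crops included, and the job is handed in when it is done.

Besides the shell and the picture viewer there is one more tool, called after ">>>" as name(argument=value, ...), one argument or row to a line, values as JSON. send_rows: Moves the arm, as the interface text tells. Its arguments: {"type":"object","properties":{"rows":{"type":"array"},"newtons":{"type":"number"}},"required":["rows"]}

```bash
ls; mkdir -p pics; cat > h.py <<'E'
import numpy as np, cv2
from scipy.spatial.transform import Rotation as R
from bench import robot
def shot(n,f=None):
    im=robot.get_image(n)
    if f: cv2.imwrite('pics/'+f,np.asarray(im['pixels']))
    np.savez(f'{n}.npz',p=im['pixels'],K=im['camera_matrix'],o=im['origin'],R=np.asarray(im['orientation']))
    return im
def load(n): 
    d=np.load(f'{n}.npz'); return d
def rot(o):
    o=np.asarray(o); return o if o.shape==(3,3) else R.from_rotvec(o).as_matrix()
def ray(d,u,v):
    K=d['K'];x=np.linalg.solve(K,[u,v,1.]); r=rot(d['R'])@np.array([x[0],-x[1],-1.]); return r/np.linalg.norm(r)
def onz(d,u,v,z):
    r=ray(d,u,v);o=d['o'];return o+r*(z-o[2])/r[2]
def proj(d,P):
    c=rot(d['R']).T@(np.asarray(P)-d['o']); q=d['K']@np.array([c[0],-c[1],-c[2]]);return q[:2]/q[2]
E
python3 - <<'E'
from h import *
for n in('scene','top'):
    im=shot(n,n+'0.png');print({k:np.round(im[k],4).tolist() for k in im if k!='pixels'})
print(robot.read_state())
a=[load(n)['p'] for n in('scene','top')]
E
```

```text
pics
{'camera_matrix': [[358.9226, 0.0, 254.338], [0.0, 358.9226, 187.9465], [0.0, 0.0, 1.0]], 'origin': [0.9739, -0.8896, 0.7122], 'orientation': [0.9827, 0.254, 0.4255]}
{'camera_matrix': [[478.4226, 0.0, 252.575], [0.0, 478.4226, 197.0579], [0.0, 0.0, 1.0]], 'origin': [0.3549, -0.0543, 1.2286], 'orientation': [0.1587, -0.1219, -1.5664]}
{'t': 0.1, 'joint_pos': array([-1.19951498,  0.61583903, -0.01262656,  1.42475449,  0.00812199,
        1.10340086, -0.04037485]), 'qd': array([-0.00084632, -0.00116638, -0.00087629, -0.00379426,  0.00190765,
       -0.00082517,  0.00120269]), 'effort': array([ 1.26206010e-03, -4.70378458e+01,  2.60176593e-01, -1.71570235e+01,
        1.00795372e-02,  5.81956585e-03,  1.59944693e-05]), 'ee_pos': array([0.25148666, 0.5985454 , 0.19873808]), 'eef_rot': array([-0.62047079, -3.07927889,  0.00363291]), 'ft_force': array([-0.25683925,  0.51664718, -0.11291546]), 'ft_torque': array([-0.02538423, -0.00416799,  0.01400038]), 'grip_force': 0.0, 'grip_width': 0.08558774412314797}
```

View pics/scene0.png

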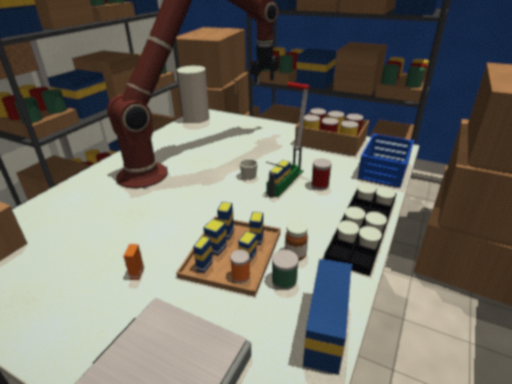

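View pics/top0.png

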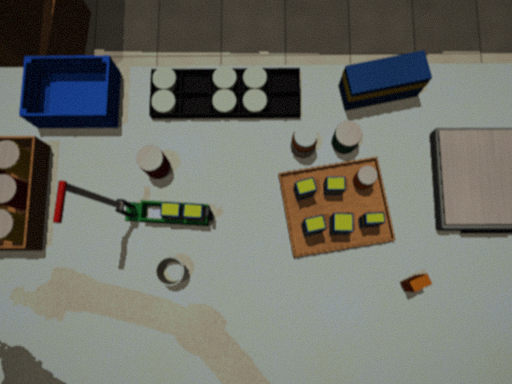

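The scene view shows five blue/yellow cartons and the orange-banded tin in the case, around (225,245). The orange carton at (133,260) is a decoy. In the top view the case is at (335,207) and the carrier at (168,212); its empty pocket is at (153,212), next to the hinge. The bar leans out, with its handle at (60,202).

```bash
python3 - <<'E'
from h import *
s=load('scene')['p'];t=load('top')['p']
a=cv2.resize(s[195:295,175:285],None,fx=5,fy=5,interpolation=cv2.INTER_CUBIC)
b=cv2.resize(t[155:260,275:400],None,fx=3,fy=3,interpolation=cv2.INTER_CUBIC)
c=cv2.resize(t[170:235,45:220],None,fx=3,fy=3,interpolation=cv2.INTER_CUBIC)
cv2.imwrite('pics/c1.png',a)
W=np.zeros((530,530,3),np.uint8);W[:b.shape[0],:b.shape[1]]=b;W[320:320+195,:525]=c
cv2.imwrite('pics/c2.png',W)
d=load('top');h=cv2.cvtColor(t,cv2.COLOR_BGR2HSV)
m=cv2.inRange(h,(22,110,90),(45,255,255))
n,l,st,ce=cv2.connectedComponentsWithStats(m)
for i in range(1,n):
    if st[i,4]>40:
        cn=cv2.findContours((l==i).astype(np.uint8),0,2)[0][0]
        print(ce[i].round(1),st[i],np.round(cv2.minAreaRect(cn),1) if 0 else cv2.minAreaRect(cn),onz(d,*ce[i],.093).round(4))
E
```

```text
[335.6 182.9] [327 177  18  12 181] ((335.5, 182.5), (17.0, 11.0), 0.0) [ 0.5942 -0.228   0.093 ]
[305.6 185.3] [297 179  18  14 191] ((305.575439453125, 185.26412963867188), (11.538285255432129, 16.895347595214844), 74.05460357666016) [ 0.5887 -0.1555  0.093 ]
[169.5 208.8] [162 203  17  13 187] ((169.76394653320312, 208.80455017089844), (16.173080444335938, 11.470775604248047), 4.085616588592529) [0.5319 0.1729 0.093 ]
[192.3 210.3] [184 205  18  12 192] ((192.5, 210.5), (11.0, 17.0), 90.0) [0.5281 0.1176 0.093 ]
[375.1 217.4] [367 213  17   9 139] ((375.0, 217.0), (8.0, 16.0), 90.0) [ 0.5101 -0.3193  0.093 ]
[343.  221.6] [335 214  17  16 270] ((343.0, 221.5), (15.0, 16.0), 90.0) [ 0.5003 -0.2428  0.093 ]
[314.9 223.1] [306 216  19  15 206] ((315.01922607421875, 223.09616088867188), (11.96308422088623, 17.25821876525879), 78.69007110595703) [ 0.4967 -0.1759  0.093 ]
```

View pics/c1.png

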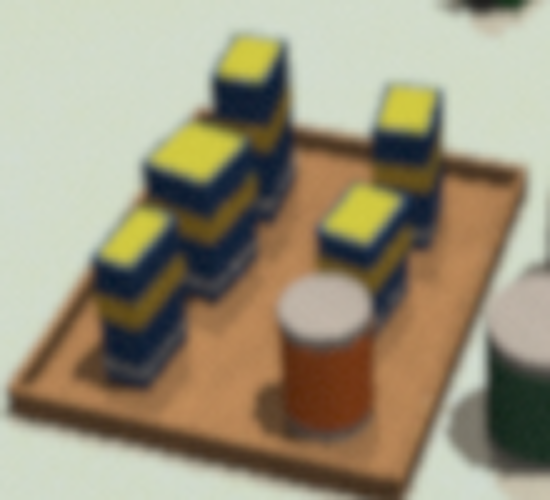

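View pics/c2.png

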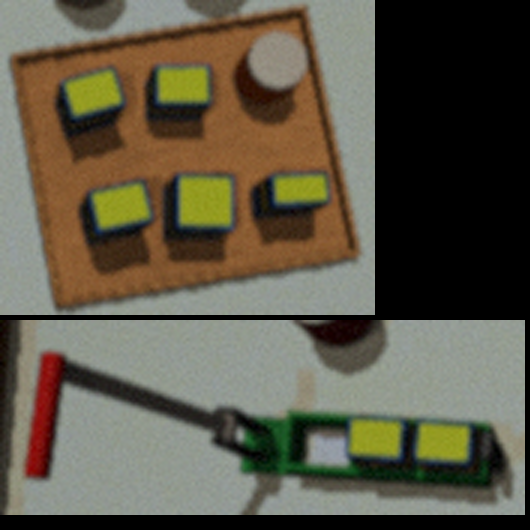

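```bash
cat >> h.py <<'E'
def tri(a,pa,b,pb):
    A=[];B=[]
    for d,p in((a,pa),(b,pb)):
        r=ray(d,*p);M=np.eye(3)-np.outer(r,r);A.append(M);B.append(M@d['o'])
    return np.linalg.lstsq(np.vstack(A),np.hstack(B),rcond=None)[0]
def blobs(n,lo,hi,mn=20):
    h=cv2.cvtColor(load(n)['p'],cv2.COLOR_BGR2HSV);m=cv2.inRange(h,lo,hi)
    k,l,st,ce=cv2.connectedComponentsWithStats(m)
    return [(ce[i],st[i],(l==i).astype(np.uint8)) for i in range(1,k) if st[i,4]>=mn]
E
python3 - <<'E'
from h import *
T=load('top');S=load('scene')
sb=[b[0] for b in blobs('scene',(22,150,150),(35,255,255),15)]
for c in sb: print('s',c.round(1))
for b in blobs('top',(22,110,90),(45,255,255),40):
    for z in (.075,.093,.111):
        p=proj(S,onz(T,*b[0],z)); j=np.argmin([np.linalg.norm(p-c) for c in sb]); print(b[0].round(0),z,p.round(1),sb[j].round(1),tri(T,b[0],S,sb[j]).round(4))
for c in blobs('top',(0,150,70),(8,255,255),60)+blobs('top',(172,150,70),(179,255,255),60): print('red',c[0],c[1],cv2.boxPoints(cv2.minAreaRect(cv2.findContours(c[2],0,2)[0][0])).round(1).tolist())
for c in blobs('scene',(0,150,120),(6,255,255),10)+blobs('scene',(172,150,120),(179,255,255),10): print('sred',c[0],c[1])
for c in blobs('top',(45,80,30),(85,255,255),40): print('green',c[0].round(1),c[1],cv2.boxPoints(cv2.minAreaRect(cv2.findContours(c[2],0,2)[0][0])).round(1).tolist())
E
```

```text
s [283.5 163. ]
s [276.4 169.1]
s [224.2 206.5]
s [256.1 216.4]
s [214.2 224.4]
s [247. 237.]
s [201.5 241.4]
[336. 183.] 0.075 [246.3 236.8] [247. 237.] [ 0.599  -0.2304  0.074 ]
[336. 183.] 0.093 [245.3 230.7] [247. 237.] [ 0.599  -0.2304  0.074 ]
[336. 183.] 0.111 [244.4 224.5] [247. 237.] [ 0.599  -0.2304  0.074 ]
[306. 185.] 0.075 [256.6 221.3] [256.1 216.4] [ 0.5895 -0.1555  0.0908]
[306. 185.] 0.093 [255.6 215.7] [256.1 216.4] [ 0.5895 -0.1555  0.0908]
[306. 185.] 0.111 [254.6 210. ] [256.1 216.4] [ 0.5895 -0.1555  0.0908]
[170. 209.] 0.075 [283.9 166.7] [283.5 163. ] [0.533  0.1737 0.091 ]
[170. 209.] 0.093 [282.9 162.6] [283.5 163. ] [0.533  0.1737 0.091 ]
[170. 209.] 0.111 [281.9 158.5] [283.5 163. ] [0.533  0.1737 0.091 ]
[192. 210.] 0.075 [276.6 173.4] [276.4 169.1] [0.5292 0.1184 0.0927]
[192. 210.] 0.093 [275.6 169.1] [276.4 169.1] [0.5292 0.1184 0.0927]
[192. 210.] 0.111 [274.7 164.8] [276.4 169.1] [0.5292 0.1184 0.0927]
[375. 217.] 0.075 [201. 248.] [201.5 241.4] [ 0.5111 -0.3184  0.0933]
[375. 217.] 0.093 [200.5 241.6] [201.5 241.4] [ 0.5111 -0.3184  0.0933]
[375. 21
[... 433 characters left out ...]
.] 0.111 [223.8 205.7] [224.2 206.5] [ 0.4951 -0.1741  0.1082]
red [ 59.04237288 200.84322034] [ 54 181  12  41 236] [[52.900001525878906, 220.8000030517578], [59.099998474121094, 180.39999389648438], [65.30000305175781, 181.39999389648438], [59.099998474121094, 221.8000030517578]]
sred [294.15  83.75] [288  82  14   4  20]
green [149.1 213.8] [125 201  70  24 464] [[124.9000015258789, 220.3000030517578], [126.19999694824219, 199.1999969482422], [195.10000610351562, 203.39999389648438], [193.8000030517578, 224.5]]
green [202.6 221.4] [195 216  13  10  49] [[194.5, 223.1999969482422], [206.3000030517578, 215.8000030517578], [209.60000610351562, 221.10000610351562], [197.8000030517578, 228.5]]
```

```bash
cat >> h.py <<'E'
def plan(p,yaw):
    """dp, turn in tool frame to reach TCP p, pointing down, with tool y axis along world direction yaw (mod pi)"""
    s=robot.read_state();C=rot(s['eef_rot']);best=None
    for k in(0,np.pi,-np.pi):
        a=yaw+k;y=np.array([np.cos(a),np.sin(a),0]);z=np.array([0,0,-1.]);G=np.c_[np.cross(y,z),y,z]
        t=R.from_matrix(C.T@G).as_rotvec()
        print('opt',(C.T@(np.array(p)-s['ee_pos'])).round(4).tolist(),t.round(4).tolist(),'q7',s['joint_pos'][6].round(2))
E
python3 - <<'E'
from h import *
T=load('top');S=load('scene')
print('handle',tri(T,(59,201),S,(294.2,84)))
print('jar',onz(T,304,140,.1),'tinred',onz(T,150,157,.1),'cup',onz(T,173,270,.06))
s=robot.read_state();C=rot(s['eef_rot']);print(C.round(3))
cy=np.deg2rad(-4)
for z in (.33,): print(np.array([.5368,.2285])+63*.001*np.array([.07,.9975]))
for b in blobs('top',(22,110,90),(45,255,255),40)[1:2]:
    M=b[2];mo=cv2.moments(M);print(np.rad2deg(.5*np.arctan2(2*mo['mu11'],mo['mu20']-mo['mu02'])))
plan([.33,.33,.3],0);plan([.43,.0,.3],0);plan([.589,-.155,.25],np.deg2rad(16))
E
```

```text
handle [0.50510322 0.33516582 0.33323534]
jar [ 0.70020022 -0.15305809  0.1       ] tinred [0.65900384 0.22368377 0.1       ] cup [0.38669035 0.16609545 0.06      ]
[[-0.922  0.387 -0.001]
 [ 0.387  0.922 -0.002]
 [-0.    -0.002 -1.   ]]
[0.54121   0.2913425]
-13.255361416818857
opt [-0.1764, -0.2174, -0.1007] [-0.002, 0.0014, 1.1731] q7 -0.04
opt [-0.1764, -0.2174, -0.1007] [-0.0016, -0.0023, -1.9685] q7 -0.04
opt [-0.1764, -0.2174, -0.1007] [-0.0016, -0.0023, -1.9685] q7 -0.04
opt [-0.3964, -0.4829, -0.1001] [-0.002, 0.0014, 1.1731] q7 -0.04
opt [-0.3964, -0.4829, -0.1001] [-0.0016, -0.0023, -1.9685] q7 -0.04
opt [-0.3964, -0.4829, -0.1001] [-0.0016, -0.0023, -1.9685] q7 -0.04
opt [-0.603, -0.5642, -0.0499] [-0.0022, 0.0011, 0.8939] q7 -0.04
opt [-0.603, -0.5642, -0.0499] [-0.0013, -0.0026, -2.2477] q7 -0.04
opt [-0.603, -0.5642, -0.0499] [-0.0013, -0.0026, -2.2477] q7 -0.04
```

>>> send_rows(
  rows=[
    {"turn": [0,0,0.15],"dp": [-0.03,-0.035,-0.02],"grip": 0},
    {"turn": [0,0,0.3],"dp": [-0.06,-0.07,-0.04],"grip": 0},
    {"turn": [0,0,0.4],"dp": [-0.09,-0.105,-0.06],"grip": 0},
    {"turn": [0,0,0.5],"dp": [-0.12,-0.14,-0.08],"grip": 0},
    {"turn": [0,0,0.6],"dp": [-0.15,-0.18,-0.1],"grip": 0},
    {"turn": [0,0,0.7],"dp": [-0.176,-0.217,-0.1],"grip": 0},
    {"turn": [0,0,0.8],"dp": [-0.2,-0.25,-0.1],"grip": 0},
    {"turn": [0,0,0.89],"dp": [-0.23,-0.28,-0.1],"grip": 0},
  ],
)

```text
t: 0.9
ee_pos: [0.3547, 0.2501, 0.2999]
eef_rot: [-1.889, -2.509, 0.0]
ft_force: [0.7, 0.8, -0.1]
grip_width: 0.0855
grip_force: 0.0
```

```bash
python3 - <<'E'
from h import *
s=robot.read_state();print(s['ee_pos'],s['joint_pos'])
plan([.43,.0,.3],np.deg2rad(15));plan([.56,-.155,.27],np.deg2rad(15))
E
```

```text
[0.35467307 0.25007784 0.29987355] [-0.90297508  0.18033228  0.28982581  1.84293397 -0.05770873  1.12670013
 -0.31293375]
opt [-0.2612, 0.0033, -0.0003] [-0.0006, -0.0007, 0.018] q7 -0.31
opt [-0.2612, 0.0033, -0.0003] [0.001, -0.001, -3.1236] q7 -0.31
opt [-0.2612, 0.0033, -0.0003] [0.001, -0.001, -3.1236] q7 -0.31
opt [-0.4461, 0.0855, 0.0295] [-0.0006, -0.0007, 0.018] q7 -0.31
opt [-0.4461, 0.0855, 0.0295] [0.001, -0.001, -3.1236] q7 -0.31
opt [-0.4461, 0.0855, 0.0295] [0.001, -0.001, -3.1236] q7 -0.31
```

>>> send_rows(
  rows=[
    {"turn": [0,0,0.018],"dp": [-0.05,0,0],"grip": 0},
    {"turn": [0,0,0.018],"dp": [-0.1,0,0],"grip": 0},
    {"turn": [0,0,0.018],"dp": [-0.15,0,0],"grip": 0},
    {"turn": [0,0,0.018],"dp": [-0.2,0,0],"grip": 0},
    {"turn": [0,0,0.018],"dp": [-0.25,0.01,0],"grip": 0},
    {"turn": [0,0,0.018],"dp": [-0.29,0.03,0.01],"grip": 0},
    {"turn": [0,0,0.018],"dp": [-0.335,0.05,0.02],"grip": 0},
    {"turn": [0,0,0.018],"dp": [-0.38,0.07,0.03],"grip": 0},
  ],
)

```text
t: 1.7
ee_pos: [0.5292, -0.094, 0.2692]
eef_rot: [-1.907, -2.496, -0.001]
ft_force: [0.9, 1.6, 0.9]
grip_width: 0.0854
grip_force: 0.0
```

>>> send_rows(
  rows=[
    {"turn": [0,0,0],"dp": [-0.04,0.01,0],"grip": 60},
    {"turn": [0,0,0],"dp": [-0.066,0.016,0],"grip": 60},
    {"turn": [0,0,0],"dp": [-0.066,0.016,0],"grip": 60},
    {"turn": [0,0,0],"dp": [-0.066,0.016,0],"grip": 60},
  ],
)

```text
t: 2.1
ee_pos: [0.5606, -0.1524, 0.2691]
eef_rot: [-1.908, -2.493, 0.001]
ft_force: [0.6, -0.4, 0.5]
grip_width: 0.0655
grip_force: 0.0
```

```bash
python3 - <<'E'
from h import *
im=shot('wrist','w1.png')
s=robot.read_state();print(s['ee_pos'],s['eef_rot'],s['grip_width'],im['origin'],im['orientation'],im['camera_matrix'])
E
```

```text
[ 0.56069769 -0.15122591  0.26938171] [-1.90611416e+00 -2.49479004e+00 -6.12200469e-04] 0.06503887834567211 [ 0.54275147 -0.07967696  0.44330039] [-0.29337187 -0.03747884  0.26253958] [[266.95006025   0.         260.27265549]
 [  0.         266.95006025 187.05305373]
 [  0.           0.           1.        ]]
```

View pics/w1.png

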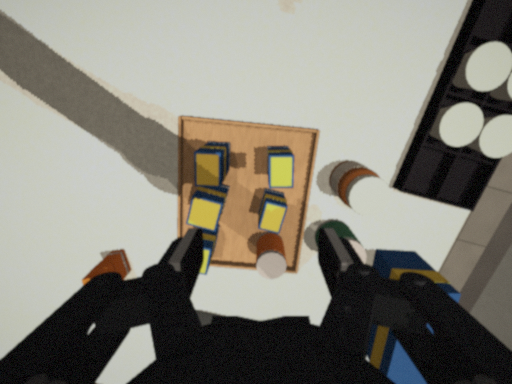

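The wrist view shows box_a's yellow top at (281,170), almost square to the gripper. The candidates are:
- tall carton: (211,165)
- thick carton: (206,210)
- short carton: (272,212)
- thin carton: (205,255), partly hidden

Next I measure box_a's top face.

```bash
python3 - <<'E'
from h import *
W=load('wrist')
for c,st,M in blobs('wrist',(22,110,90),(45,255,255),100):
    if abs(c[0]-281)<15 and abs(c[1]-170)<15:
        b=cv2.boxPoints(cv2.minAreaRect(cv2.findContours(M,0,2)[0][0]))
        P=np.array([onz(W,*q,.093)[:2] for q in b]);print(c,P.round(4).tolist(),P.mean(0),onz(W,*c,.093))
        for i in range(4):
            e=P[(i+1)%4]-P[i];print(np.linalg.norm(e).round(4),(np.rad2deg(np.arctan2(e[1],e[0]))%180).round(1))
        p=onz(W,*c,.093)
        plan([p[0],p[1],.14],np.deg2rad(11));plan([p[0],p[1],.058],np.deg2rad(11))
E
```

```text
[280.64590747 171.38790036] [[0.5733, -0.1399], [0.5989, -0.133], [0.6098, -0.1687], [0.5834, -0.1759]] [ 0.59134861 -0.15434842] [ 0.59076529 -0.15405363  0.093     ]
0.0265 15.2
0.0374 107.1
0.0274 15.2
0.0374 105.8
opt [-0.0109, 0.0284, 0.1293] [-0.001, -0.0018, 0.074] q7 0.73
opt [-0.0109, 0.0284, 0.1293] [0.0027, -0.0015, -3.0676] q7 0.73
opt [-0.0109, 0.0284, 0.1293] [0.0027, -0.0015, -3.0676] q7 0.73
opt [-0.011, 0.0285, 0.2113] [-0.001, -0.0018, 0.074] q7 0.73
opt [-0.011, 0.0285, 0.2113] [0.0027, -0.0015, -3.0676] q7 0.73
opt [-0.011, 0.0285, 0.2113] [0.0027, -0.0015, -3.0676] q7 0.73
```

>>> send_rows(
  rows=[
    {"turn": [0,0,-0.02],"dp": [-0.006,0.015,0.03],"grip": 60},
    {"turn": [0,0,-0.02],"dp": [-0.011,0.0285,0.075],"grip": 60},
    {"turn": [0,0,-0.02],"dp": [-0.011,0.0285,0.12],"grip": 60},
    {"turn": [0,0,-0.02],"dp": [-0.011,0.0285,0.14],"grip": 60},
    {"turn": [0,0,-0.02],"dp": [-0.011,0.0285,0.165],"grip": 60},
    {"turn": [0,0,-0.02],"dp": [-0.011,0.0285,0.19],"grip": 60},
    {"turn": [0,0,-0.02],"dp": [-0.011,0.0285,0.209],"grip": 60},
    {"turn": [0,0,-0.02],"dp": [-0.011,0.0285,0.209],"grip": 60},
  ],
)

```text
t: 2.95
ee_pos: [0.5892, -0.1522, 0.0585]
eef_rot: [-1.876, -2.512, 0.001]
ft_force: [-1.4, -0.1, 0.2]
grip_width: 0.0649
grip_force: 0.0
```

>>> send_rows(
  rows=[
    {"turn": [0,0,0],"dp": [0,0,0],"grip": 100},
    {"turn": [0,0,0],"dp": [0,0,0],"grip": 150},
    {"turn": [0,0,0],"dp": [0,0,0],"grip": 170},
    {"turn": [0,0,0],"dp": [0,0,0],"grip": 200},
    {"turn": [0,0,0],"dp": [0,0,0],"grip": 200},
    {"turn": [0,0,0],"dp": [0,0,0],"grip": 200},
  ],
  newtons=30,
)

```text
t: 3.55
ee_pos: [0.592, -0.1557, 0.0619]
eef_rot: [1.883, 2.514, 0.001]
ft_force: [-1.3, 1.0, 5.0]
grip_width: 0.0184
grip_force: 2.5
```

```bash
python3 - <<'E'
from h import *
s=shot('scene')['pixels'];w=shot('wrist')['pixels']
st=robot.read_state();print(st['grip_width'],st['grip_force'],st['ft_force'],st['ee_pos'])
a=cv2.resize(s[185:295,165:285],None,fx=4,fy=4,interpolation=cv2.INTER_CUBIC)
b=cv2.resize(w[120:384,130:380],(400,422))
W=np.zeros((440,880,3),np.uint8);W[:440,:480]=a;W[:422,480:]=b;cv2.imwrite('pics/c3.png',cv2.resize(W,(800,400)))
E
```

```text
0.01844370959214699 2.892607257817872 [-0.3381104   0.80195975  5.47551878] [ 0.59202575 -0.15571446  0.06183726]
```

View pics/c3.png

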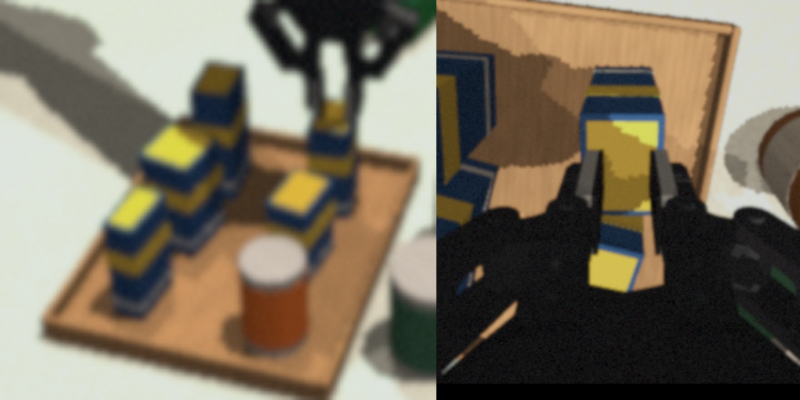

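```bash
python3 - <<'E'
from h import *
s=robot.read_state();C=rot(s['eef_rot']);p=s['ee_pos']
for n,(x0,y0,fx,ox) in dict(scene=(165,185,4*800/880,0),wrist=(130,120,1.6*800/880,480*800/880)).items():
    d=load(n)
    for z in (0,-.019,-.031,-.05):
        print(n,z,[((proj(d,p+C@[0,y,z])-[x0,y0])*fx+[ox,0]).round(0).tolist() for y in(-.0092,.0092,-.017,.017)])
E
```

```text
scene 0 [[322.0, 143.0], [345.0, 145.0], [313.0, 142.0], [355.0, 146.0]]
scene -0.019 [[322.0, 124.0], [345.0, 126.0], [312.0, 123.0], [355.0, 127.0]]
scene -0.031 [[322.0, 112.0], [345.0, 114.0], [312.0, 111.0], [354.0, 115.0]]
scene -0.05 [[321.0, 92.0], [344.0, 95.0], [312.0, 91.0], [354.0, 96.0]]
wrist 0 [[604.0, 141.0], [642.0, 141.0], [588.0, 141.0], [658.0, 141.0]]
wrist -0.019 [[601.0, 158.0], [643.0, 158.0], [584.0, 158.0], [661.0, 158.0]]
wrist -0.031 [[600.0, 171.0], [645.0, 171.0], [581.0, 171.0], [664.0, 171.0]]
wrist -0.05 [[596.0, 196.0], [647.0, 196.0], [575.0, 196.0], [669.0, 196.0]]
```

>>> send_rows(
  rows=[
    {"turn": [0,0,0],"dp": [0,0,0],"grip": 60},
    {"turn": [0,0,0],"dp": [0,0,0],"grip": 60},
    {"turn": [0,0,0],"dp": [0,0,0],"grip": 60},
    {"turn": [0,0,0],"dp": [0,0,0],"grip": 60},
    {"turn": [0,0,0],"dp": [0,0,0],"grip": 60},
  ],
)

```text
t: 4.15
ee_pos: [0.5913, -0.1556, 0.0606]
eef_rot: [-1.883, -2.514, 0.001]
ft_force: [0.1, 0.4, 0.9]
grip_width: 0.0652
grip_force: 0.0
```

```bash
python3 - <<'E'
from h import *
s=shot('scene')['pixels'];w=shot('wrist')['pixels'];t=shot('top')['pixels']
st=robot.read_state();print(st['grip_width'],st['grip_force'],st['ft_force'],st['ee_pos'],st['joint_pos'])
a=cv2.resize(s[185:265,215:295],(400,400),interpolation=cv2.INTER_CUBIC)
b=cv2.resize(w[120:384,130:394],(400,400))
W=np.hstack([a,b]);cv2.imwrite('pics/c4.png',W)
C=rot(st['eef_rot']);p=st['ee_pos'];h=st['grip_width']/2
for n,(x0,y0,f,ox) in dict(scene=(215,185,5,0),wrist=(130,120,400/264,400)).items():
    d=load(n)
    for z in (0,-.019,-.04): print(n,z,[((proj(d,p+C@[0,y,z])-[x0,y0])*f+[ox,0]).round(0).tolist() for y in(-h,h)])
E
```

```text
0.06538351850185406 0.0 [ 0.76282226 -0.38186604 -0.0422006 ] [ 0.59141146 -0.15563402  0.06079071] [-0.01899006  0.74560809  0.40572762  1.69489541 -0.38950725  0.7822389
  0.85510645]
scene 0 [[153.0, 193.0], [263.0, 205.0]]
scene -0.019 [[152.0, 168.0], [263.0, 179.0]]
scene -0.04 [[151.0, 138.0], [264.0, 150.0]]
wrist 0 [[524.0, 147.0], [665.0, 147.0]]
wrist -0.019 [[516.0, 165.0], [672.0, 165.0]]
wrist -0.04 [[505.0, 190.0], [682.0, 190.0]]
```

View pics/c4.png

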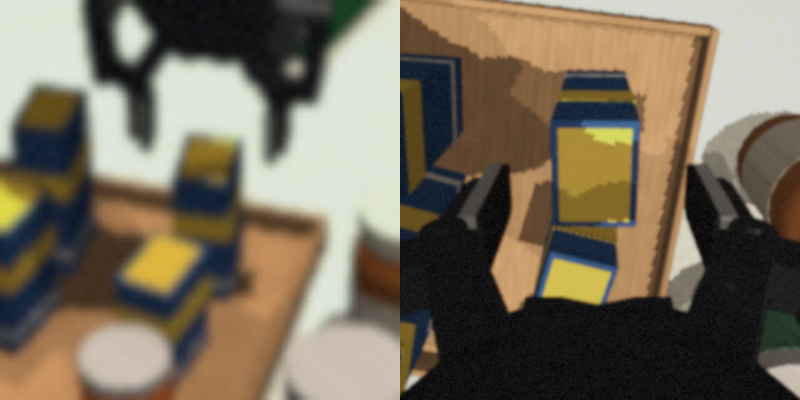

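The fingers stand open around box_a, but their tips are at box-top height: (147,150) and (275,157) in the left half. The real fingertips are about 33 mm behind the reported TCP. I'll work out the actual offset from the two views.

```bash
python3 - <<'E'
from h import *
st=robot.read_state();C=rot(st['eef_rot']);p=st['ee_pos']
W=load('wrist');S=load('scene');T=load('top')
f=264/400
wl=(130+105*f,120+168*f);wr=(130+290*f,120+168*f)
for wp,sp in((wl,(215+147/5,185+150/5)),(wr,(215+275/5,185+158/5))):
    X=tri(W,wp,S,sp);print('tip tri',X.round(4),'tool',(C.T@(X-p)).round(4)); Y=onz(W,*wp,.095);print('   at .095 tool',(C.T@(Y-p)).round(4))
for n in('wrist','top'):
  d=load(n)
  # blue outline + yellow: use rectangle corners of the top as seen in wrist
  if n=='wrist':
    q=[(130+(x-400)*f,120+y*f) for x,y in((554,120),(638,121),(634,227),(555,222))]
    P=np.array([onz(d,*k,.093) for k in q]);print(P.round(4),P.mean(0));print('box tool',(C.T@(P.mean(0)-p)).round(4));print(np.linalg.norm(np.diff(P[[0,1,2,3,0]],axis=0),axis=1))
    e=P[1]-P[0];print(np.rad2deg(np.arctan2(e[1],e[0])), C[:,1])
E
```

```text
tip tri [ 0.5563 -0.1626  0.0895] tool [ 0.0032 -0.0357 -0.0287]
   at .095 tool [ 0.006  -0.0337 -0.0342]
tip tri [ 0.6266 -0.1405  0.092 ] tool [ 0.0046  0.038  -0.0312]
   at .095 tool [ 0.006   0.0367 -0.0342]
[[ 0.5704 -0.1361  0.093 ]
 [ 0.6005 -0.1277  0.093 ]
 [ 0.613  -0.1715  0.093 ]
 [ 0.5817 -0.1782  0.093 ]] [ 0.59140462 -0.15338201  0.093     ]
box tool [ 0.0022  0.0006 -0.0322]
[0.03123719 0.04553079 0.03199531 0.04361117]
15.623972381182334 [ 9.59662611e-01  2.81154051e-01 -2.68380269e-04]
```

>>> send_rows(
  rows=[
    {"turn": [0,0,0],"dp": [0.002,0,0.01],"grip": 60},
    {"turn": [0,0,0],"dp": [0.003,0,0.02],"grip": 60},
    {"turn": [0,0,0],"dp": [0.003,0,0.03],"grip": 60},
    {"turn": [0,0,0],"dp": [0.003,0,0.03],"grip": 60},
    {"turn": [0,0,0],"dp": [0.003,0,0.03],"grip": 100},
    {"turn": [0,0,0],"dp": [0.003,0,0.03],"grip": 130},
    {"turn": [0,0,0],"dp": [0.003,0,0.03],"grip": 160},
    {"turn": [0,0,0],"dp": [0.003,0,0.03],"grip": 180},
  ],
)

```text
t: 5.1
ee_pos: [0.5909, -0.153, 0.0314]
eef_rot: [1.883, 2.514, 0.0]
ft_force: [-0.9, -1.0, 0.5]
grip_width: 0.0341
grip_force: 32.3
```

>>> send_rows(
  rows=[
    {"turn": [0,0,0],"dp": [0,0,0],"grip": 200},
    {"turn": [0,0,0],"dp": [0,0,0],"grip": 200},
    {"turn": [0,0,0],"dp": [0,0,0],"grip": 200},
  ],
  newtons=30,
)

```text
t: 5.4
ee_pos: [0.5909, -0.153, 0.0313]
eef_rot: [1.883, 2.514, 0.0]
ft_force: [-1.3, -0.2, 2.3]
grip_width: 0.0333
grip_force: 32.5
```

>>> send_rows(
  rows=[
    {"turn": [0,0,0],"dp": [0,0,-0.02],"grip": 200},
    {"turn": [0,0,0],"dp": [0,0,-0.05],"grip": 200},
    {"turn": [0,0,0],"dp": [0,0,-0.09],"grip": 200},
    {"turn": [0,0,0],"dp": [0,0,-0.13],"grip": 200},
    {"turn": [0,0,0],"dp": [0,0,-0.16],"grip": 200},
    {"turn": [0,0,0],"dp": [0,0,-0.16],"grip": 200},
  ],
)

```text
t: 6.0
ee_pos: [0.5934, -0.154, 0.1956]
eef_rot: [1.878, 2.507, 0.006]
ft_force: [0.7, -1.0, -0.1]
grip_width: 0.0337
grip_force: 32.2
```

>>> send_rows(
  rows=[
    {"turn": [0,0,0.05],"dp": [0.03,0.002,0],"grip": 200},
    {"turn": [0,0,0.11],"dp": [0.07,0.005,0],"grip": 200},
    {"turn": [0,0,0.17],"dp": [0.11,0.007,0],"grip": 200},
    {"turn": [0,0,0.23],"dp": [0.15,0.01,0],"grip": 200},
    {"turn": [0,0,0.29],"dp": [0.19,0.013,0],"grip": 200},
    {"turn": [0,0,0.35],"dp": [0.225,0.015,0],"grip": 200},
    {"turn": [0,0,0.35],"dp": [0.255,0.017,0],"grip": 200},
    {"turn": [0,0,0.35],"dp": [0.26,0.017,0],"grip": 200},
  ],
)

```text
t: 6.8
ee_pos: [0.5314, 0.1077, 0.1887]
eef_rot: [-2.279, -2.154, 0.003]
ft_force: [-0.1, 0.1, -1.8]
grip_width: 0.0338
grip_force: 32.1
```

```bash
python3 - <<'E'
from h import *
s=shot('scene')['pixels'];w=shot('wrist')['pixels'];t=shot('top')['pixels']
st=robot.read_state();print(st['grip_width'],st['grip_force'],st['ft_force'],st['ee_pos'],rot(st['eef_rot']).round(3),st['joint_pos'].round(2))
a=cv2.resize(s[60:210,230:350],(320,400),interpolation=cv2.INTER_CUBIC)
W=np.hstack([a,cv2.resize(w,(480,360))[:,:] if 0 else cv2.resize(w,(480,400))])
b=cv2.resize(t[150:250,40:290],(500,200),interpolation=cv2.INTER_CUBIC)
V=np.zeros((600,800,3),np.uint8);V[:400]=W;V[400:,:500]=b;cv2.imwrite('pics/c5.png',V)
E
```

```text
0.03387022131154067 32.134480476379395 [-0.25007628 -0.36807453 -2.56941179] [0.53326744 0.10082276 0.19003143] [[ 0.065  0.998 -0.002]
 [ 0.998 -0.065 -0.001]
 [-0.002 -0.002 -1.   ]] [-0.62  0.51  0.6   1.76 -0.34  0.97  0.05]
```

View pics/c5.png

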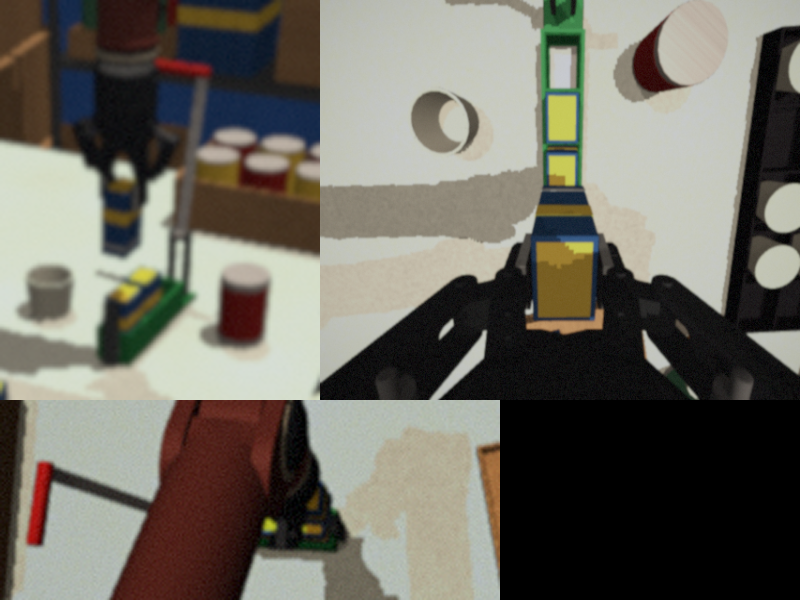

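The wrist view shows the carton held straight, with its top edge at rows 237–320. The mates are at (563,118) and (562,168) and the empty pocket's white slip is at (563,68). There is no camera body that could hit the bar. Next I measure the offset from carton to slip.

```bash
python3 - <<'E'
from h import *
st=robot.read_state();C=rot(st['eef_rot']);p=st['ee_pos'];W=load('wrist');T=load('top');S=load('scene')
print(p)
def cr(x,y): return ((x-320)*512/480,y*384/400)
tl=lambda X:(C.T@(X-p)).round(4)
for nm,z,pts in(('bottomfront',.1637,[(543,188),(588,188)]),('topfront',.2517,[(531,237),(597,237)]),('topback',.2517,[(532,319),(594,319)])):
    P=np.array([onz(W,*cr(*q),z) for q in pts]);print(nm,P[:,:2].round(4).tolist(),'tool',tl(P.mean(0)),'w',np.linalg.norm(P[0]-P[1]).round(4))
for c,s,M in blobs('wrist',(22,90,60),(45,255,255),60):
    print('yel',c.round(1),s[:4],onz(W,*c,.094).round(4))
px=W['p'];h=cv2.cvtColor(px,cv2.COLOR_BGR2HSV)
x0,y0=[int(v) for v in cr(546,36)];x1,y1=[int(v) for v in cr(582,92)]
sub=cv2.cvtColor(px[y0:y1,x0:x1],cv2.COLOR_BGR2GRAY);sat=h[y0:y1,x0:x1]
m=((sub>140)&(sat[...,1]<60)).astype(np.uint8)
ys,xs=np.nonzero(m);print('slip px',xs.min()+x0,xs.max()+x0,ys.min()+y0,ys.max()+y0)
c=((xs.min()+xs.max())/2+x0,(ys.min()+ys.max())/2+y0);print('slip',onz(W,*c,.0065),[onz(W,x+x0,y+y0,.0065).round(4).tolist() for x,y in((xs.min(),ys.min()),(xs.max(),ys.max()))])
# pocket block outer edges (green) at z=.05
for v in (y0+5,(y0+y1)//2,y1-2):
    g=np.nonzero(cv2.inRange(h[v:v+1,200:320],(45,80,30),(85,255,255))[0])[0]+200;
    if len(g):print('green',v,g.min(),g.max(),onz(W,g.min()-.5,v,.05)[:2].round(4),onz(W,g.max()+.5,v,.05)[:2].round(4))
E
```

```text
[0.53326744 0.10082276 0.19003143]
bottomfront [[0.5167, 0.1266], [0.5539, 0.1245]] tool [0.0248 0.0005 0.0263] w 0.0372
topfront [[0.5185, 0.1286], [0.5506, 0.1267]] tool [ 0.0268 -0.0006 -0.0617] w 0.0322
topback [[0.5148, 0.0851], [0.5482, 0.0833]] tool [-0.0168 -0.0008 -0.0616] w 0.0334
yel [257.9 112.6] [244  92  29  43] [0.5343 0.1748 0.094 ]
yel [258.6 162.9] [244 150  28  29] [0.532  0.1251 0.094 ]
yel [259.1 202.8] [230 196  61  12] [0.53   0.0816 0.094 ]
yel [261.6 241.7] [231 233  60  29] [0.53  0.035 0.094]
slip px 245 271 46 84
slip [0.53665942 0.22892582 0.0065    ] [[0.5223, 0.2508, 0.0065], [0.5516, 0.2062, 0.0065]]
green 39 236 281 [0.5148 0.2494] [0.563  0.2466]
green 61 236 281 [0.513  0.2284] [0.5622 0.2255]
green 86 237 280 [0.5119 0.2033] [0.5602 0.2005]
```

>>> send_rows(
  rows=[
    {"turn": [0,0,0],"dp": [0.04,-0.002,0],"grip": 200},
    {"turn": [0,0,0],"dp": [0.08,-0.004,0],"grip": 200},
    {"turn": [0,0,0],"dp": [0.115,-0.005,0],"grip": 200},
    {"turn": [0,0,0],"dp": [0.125,-0.005,0.0],"grip": 200},
    {"turn": [0,0,0],"dp": [0.125,-0.005,0.02],"grip": 200},
    {"turn": [0,0,0],"dp": [0.125,-0.005,0.05],"grip": 200},
    {"turn": [0,0,0],"dp": [0.125,-0.005,0.08],"grip": 200},
    {"turn": [0,0,0],"dp": [0.125,-0.005,0.09],"grip": 200},
  ],
)

```text
t: 7.75
ee_pos: [0.5354, 0.2232, 0.0979]
eef_rot: [-2.296, -2.143, 0.01]
ft_force: [-1.4, 0.4, -1.4]
grip_width: 0.0336
grip_force: 32.0
```

>>> send_rows(
  rows=[
    {"turn": [0,0,0],"dp": [0,0,0],"grip": 200},
    {"turn": [0,0,0],"dp": [0,0,0],"grip": 200},
  ],
)

```text
t: 7.95
ee_pos: [0.5384, 0.2255, 0.102]
eef_rot: [2.293, 2.145, 0.002]
ft_force: [1.0, -0.0, -0.1]
grip_width: 0.0335
grip_force: 32.1
```

```bash
python3 - <<'E'
from h import *
s=shot('scene')['pixels'];w=shot('wrist')['pixels']
st=robot.read_state();print(st['grip_width'],st['ft_force'],st['ee_pos'],rot(st['eef_rot']).round(3)[:,1])
C=rot(st['eef_rot']);print((C.T@(np.array([.5367,.2289,0])-st['ee_pos'])).round(4))
a=cv2.resize(s[130:205,250:315],(400,460),interpolation=cv2.INTER_CUBIC)
b=cv2.resize(w[90:320,150:350],(400,460))
cv2.imwrite('pics/c6.png',np.hstack([a,b]))
E
```

```text
0.03384523487791774 [-0.31091729 -0.02910985 -0.42187302] [0.53854243 0.2262871  0.10258228] [ 0.998 -0.066  0.003]
[ 0.0024 -0.0023  0.1026]
```

View pics/c6.png

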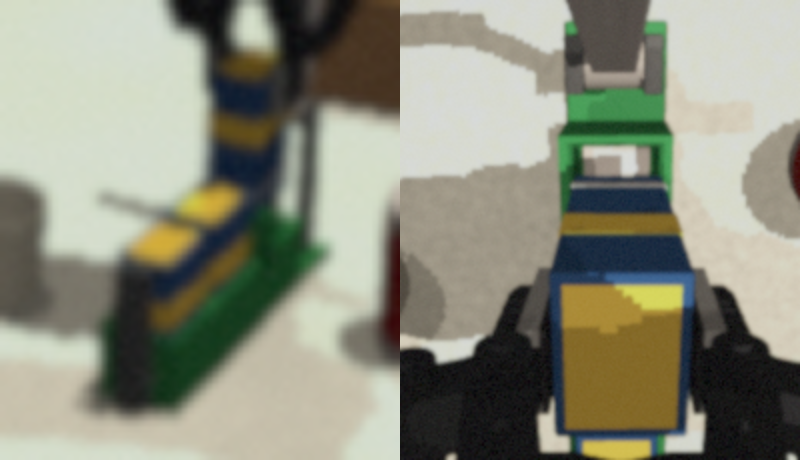

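```bash
python3 - <<'E'
from h import *
st=robot.read_state();C=rot(st['eef_rot']);p=st['ee_pos'];W=load('wrist')
cr=lambda x,y:(150+(x-400)/2,90+y/2)
tl=lambda X:(C.T@(np.asarray(X)-p)).round(4)
zb=p[2]-.0263
for nm,z,pts in(('bottomfront',zb,[(571,179),(664,179)]),('topfront',zb+.088,[(551,272),(694,272)]),('topback',zb+.088,[(556,433),(686,433)]),('greenL/R',.05,[(559,165),(671,165)]),('slipfar',.0065,[(583,147),(651,147)]),('rimfar in',.05,[(570,144),(662,144)])):
    P=np.array([onz(W,*cr(*q),z) for q in pts]);print(nm,P[:,:2].round(4).tolist(),'mid',P.mean(0).round(4),'tool',tl(P.mean(0)),'w',np.linalg.norm(P[0]-P[1]).round(4))
print('slip tool',tl([.5367,.2289,.006]))
E
```

```text
bottomfront [[0.522, 0.2477], [0.5581, 0.2452]] mid [0.5401 0.2465 0.0763] tool [0.0202 0.0001 0.0263] w 0.0362
topfront [[0.5251, 0.2494], [0.558, 0.2471]] mid [0.5415 0.2483 0.1643] tool [ 0.0222  0.0017 -0.0617] w 0.0329
topback [[0.5217, 0.2047], [0.5548, 0.2024]] mid [0.5382 0.2035 0.1643] tool [-0.0226  0.0014 -0.0617] w 0.0331
greenL/R [[0.5145, 0.2473], [0.5632, 0.244]] mid [0.5389 0.2457 0.05  ] tool [ 0.0193 -0.0011  0.0526] w 0.0489
slipfar [[0.522, 0.2456], [0.557, 0.2433]] mid [0.5395 0.2445 0.0065] tool [ 0.0181 -0.0005  0.0961] w 0.035
rimfar in [[0.5201, 0.2563], [0.5597, 0.2536]] mid [0.5399 0.2549 0.05  ] tool [ 0.0286 -0.0007  0.0526] w 0.0397
slip tool [ 0.0024 -0.0023  0.0966]
```

>>> send_rows(
  rows=[
    {"turn": [0,0,0],"dp": [0.0025,-0.001,0],"grip": 200},
    {"turn": [0,0,0],"dp": [0.0025,-0.001,0.01],"grip": 200},
    {"turn": [0,0,0],"dp": [0.0025,-0.001,0.018],"grip": 200},
    {"turn": [0,0,0],"dp": [0.0025,-0.001,0.024],"grip": 200},
    {"turn": [0,0,0],"dp": [0.0025,-0.001,0.028],"grip": 200},
    {"turn": [0,0,0],"dp": [0.0025,-0.001,0.032],"grip": 200},
    {"turn": [0,0,0],"dp": [0.0025,-0.001,0.036],"grip": 200},
    {"turn": [0,0,0],"dp": [0.0025,-0.001,0.036],"grip": 200},
  ],
)

```text
t: 8.85
ee_pos: [0.536, 0.229, 0.064]
eef_rot: [2.292, 2.148, -0.002]
ft_force: [-0.3, -0.0, -0.3]
grip_width: 0.0335
grip_force: 31.9
```

>>> send_rows(
  rows=[
    {"turn": [0,0,0],"dp": [0,0,0.006],"grip": 200},
    {"turn": [0,0,0],"dp": [0,0,0.012],"grip": 200},
    {"turn": [0,0,0],"dp": [0,0,0.018],"grip": 200},
    {"turn": [0,0,0],"dp": [0,0,0.023],"grip": 200},
    {"turn": [0,0,0],"dp": [0,0,0.027],"grip": 200},
    {"turn": [0,0,0],"dp": [0,0,0.027],"grip": 200},
  ],
)

```text
t: 9.45
ee_pos: [0.536, 0.229, 0.0373]
eef_rot: [-2.292, -2.148, 0.001]
ft_force: [1.0, -0.2, -0.5]
grip_width: 0.0338
grip_force: 32.0
```

>>> send_rows(
  rows=[
    {"turn": [0,0,0],"dp": [0,0,0.002],"grip": 200},
    {"turn": [0,0,0],"dp": [0,0,0.004],"grip": 200},
    {"turn": [0,0,0],"dp": [0,0,0.005],"grip": 200},
    {"turn": [0,0,0],"dp": [0,0,0.005],"grip": 200},
  ],
)

```text
t: 9.85
ee_pos: [0.5361, 0.2292, 0.0328]
eef_rot: [-2.292, -2.148, 0.0]
ft_force: [0.4, -0.1, -0.8]
grip_width: 0.0336
grip_force: 32.1
```

One more millimetre or two until contact.

>>> send_rows(
  rows=[
    {"turn": [0,0,0],"dp": [0,0,0.001],"grip": 200},
    {"turn": [0,0,0],"dp": [0,0,0.002],"grip": 200},
    {"turn": [0,0,0],"dp": [0,0,0.002],"grip": 200},
  ],
)

```text
t: 10.15
ee_pos: [0.5362, 0.2293, 0.0323]
eef_rot: [-2.292, -2.148, -0.001]
ft_force: [-2.5, 0.3, 6.7]
grip_width: 0.0338
grip_force: 33.1
```

>>> send_rows(
  rows=[
    {"turn": [0,0,0],"dp": [0,0,0],"grip": 140},
    {"turn": [0,0,0],"dp": [0,0,0],"grip": 110},
    {"turn": [0,0,0],"dp": [0,0,0],"grip": 80},
    {"turn": [0,0,0],"dp": [0,0,0],"grip": 80},
    {"turn": [0,0,0],"dp": [0,0,-0.02],"grip": 80},
    {"turn": [0,0,0],"dp": [0,0,-0.06],"grip": 80},
    {"turn": [0,0,0],"dp": [0,0,-0.1],"grip": 80},
    {"turn": [0,0,0],"dp": [0,0,-0.1],"grip": 80},
  ],
)

```text
t: 10.95
ee_pos: [0.5405, 0.2297, 0.1364]
eef_rot: [2.289, 2.145, 0.017]
ft_force: [-0.0, -0.0, -0.5]
grip_width: 0.0581
grip_force: 0.0
```

```bash
python3 - <<'E'
from h import *
im=shot('wrist');shot('scene');st=robot.read_state();print(st['ee_pos'],st['grip_width'],st['joint_pos'].round(2))
W=load('wrist')
for c,s,M in blobs('wrist',(22,90,60),(45,255,255),60): print('yel',c.round(1),s[:4],onz(W,*c,.094).round(4))
S=load('scene')
for c,s,M in blobs('scene',(22,150,100),(35,255,255),15): print('s',c.round(1),s)
print(proj(S,[.5367,.2289,.094]))
for lo in((0,150,100),(172,150,100)):
    for c,s,M in blobs('scene',lo,(lo[0]+7,255,255),8): print('red',c,s)
E
```

```text
[0.53656762 0.2293952  0.13171625] 0.058624859695568535 [-0.78  0.64  0.56  1.72 -0.41  0.9  -0.12]
yel [254.7 165.6] [235 163  39   5] [0.5393 0.258  0.094 ]
yel [253.5 194.9] [237 177  33  44] [0.5365 0.2326 0.094 ]
yel [255.8 254.9] [240 236  32  39] [0.5344 0.1746 0.094 ]
yel [256.2 303.7] [242 288  29  34] [0.531  0.1208 0.094 ]
s [14.7  2. ] [  0   0  33   6 126]
s [90.1 90.2] [ 76  84  29  14 127]
s [351.3 130.1] [347 129   8   4  16]
s [290.  156.9] [287 156   7   3  17]
s [283.9 162.6] [280 160   8   6  27]
s [276.4 169.1] [273 167   8   5  27]
s [224.3 206.5] [220 204   9   6  43]
s [214.3 224.4] [207 220  15  10  88]
s [247.1 237. ] [242 233  11   9  66]
s [201.5 241.3] [197 237  10   9  44]
s [309.6 343.6] [307 341   6   6  19]
s [318.4 345.8] [312 342  15   7  40]
s [334.4 348.8] [327 345  16   8  44]
[290.07604155 156.18867518]
red [288.66666667  30.86666667] [286  28   6   7  15]
red [299.14285714  39.76190476] [296  38   7   5  21]
red [305.5   86.25] [304  85   4   3   8]
red [160.08333333 174.16666667] [156 171   9   8  36]
```

>>> send_rows(
  rows=[
    {"turn": [0,0,0],"dp": [0,0,-0.04],"grip": 80},
    {"turn": [0,0,0.14],"dp": [0,0,-0.08],"grip": 80},
    {"turn": [0,0,0.28],"dp": [0,0,-0.12],"grip": 80},
    {"turn": [0,0,0.42],"dp": [0,0,-0.16],"grip": 80},
    {"turn": [0,0,0.56],"dp": [0,0,-0.2],"grip": 80},
    {"turn": [0,0,0.7],"dp": [0,0,-0.22],"grip": 80},
    {"turn": [0,0,0.84],"dp": [0,0,-0.22],"grip": 80},
    {"turn": [0,0,0.98],"dp": [0,0,-0.22],"grip": 80},
  ],
)

```text
t: 11.85
ee_pos: [0.5358, 0.2295, 0.3498]
eef_rot: [-3.036, -0.808, 0.003]
ft_force: [-0.7, -0.3, -0.1]
grip_width: 0.0587
grip_force: 0.0
```

```bash
python3 - <<'E'
from h import *
st=robot.read_state();print(st['ee_pos'],st['joint_pos'].round(2))
shot('top');shot('scene');T=load('top');S=load('scene')
for n in('top','scene'):
  for lo in((0,140,80),(172,140,80)):
    for c,s,M in blobs(n,lo,(lo[0]+8,255,255),10): print(n,c.round(1),s)
O=np.array([.5331,.174,0]);xc=np.array([.998,-.065,0]);yc=np.array([.065,.998,0])
for q in (1.7,1.75,1.8):
    for x in(0,-.033,-.066):
        X=O+x*xc+(.118-.228*np.cos(q))*yc+[0,0,.103+.228*np.sin(q)];print(q,x,X.round(4),'top',proj(T,X).round(1),'scene',proj(S,X).round(1))
plan([.4985,.3356,.35],np.deg2rad(86.3))
E
```

```text
[0.53581844 0.22945702 0.34984028] [-0.97  0.53  0.93  1.38 -0.42  1.44 -1.1 ]
top [ 32.6 117.2] [ 31 111   4  13  16]
top [ 38.  119.8] [ 35 113   7  16  35]
top [ 25.2 120.2] [ 24 117   4   7  12]
top [ 34.5 143.4] [ 29 133  12  22  91]
top [ 21.4 143.1] [ 19 140   6   7  16]
top [ 12.8 151.6] [ 10 149   6   7  15]
top [ 10.1 162.1] [  7 157   7  10  18]
top [  7.6 171.1] [  4 169   7   6  14]
top [  6.5 180.9] [  3 178   8   6  11]
top [  4.4 189.1] [  0 185  11   8  16]
top [  3.9 196.7] [  2 193   5   9  17]
top [ 57.2 209.8] [ 53 198  10  24 146]
top [  3.2 205.2] [  0 202   7   8  20]
top [  3.1 212.2] [  0 210   7   6  15]
top [  2.6 223.4] [  0 219   7   9  26]
top [  2.2 232.8] [  0 229   6   8  18]
top [  1.7 244. ] [  0 241   4   8  18]
scene [423.2  65.1] [421  64   6   3  14]
scene [295.7  84.5] [287  81  21   8  68]
scene [120.5 101.3] [114  94  19  15  98]
scene [147.  178.3] [121 165  45  22 343]
scene [302.2  84.3] [295  82  14   6  24]
1.7 0 [0.5427 0.3211 0.3291] top [ 69.9 184.7] scene [303.9  86.9]
1.7 -0.033 [0.5097 0.3232 0.3291] top [ 67.6 201.4] scene [295.5  85.7]
1.7 -0.066 [0.4768 0.3254 0.3291] top [ 65.3 218.4] scene [287.3  84.4]
1.75 0 [0.5434 0.3323 0.3273] top [ 64.6 184.5] scene [305.2  86.6]
1.75 -0.033 [0.5105 0.3345 0.3273] top [ 62.2 201.2] scene [296.8  85.3]
1.75 -0.066 [0.4775 0.3366 0.3273] top [ 59.9 218.1] scene [288.7  84.1]
1.8 0 [0.5441 0.3435 0.325 ] top [ 59.4 184.4] scene [306.4  86.4]
1.8 -0.033 [0.5112 0.3456 0.325 ] top [ 57.1 201. ] scene [298.1  85.2]
1.8 -0.066 [0.4783 0.3478 0.325 ] top [ 54.7 217.9] scene [290.  84.]
opt [0.0213, -0.1102, -0.0012] [-0.0047, 0.0013, -2.5508] q7 -1.09
opt [0.0213, -0.1102, -0.0012] [0.001, 0.0036, 0.5908] q7 -1.09
opt [0.0213, -0.1102, -0.0012] [0.001, 0.0036, 0.5908] q7 -1.09
```

>>> send_rows(
  rows=[
    {"turn": [0,0,0.15],"dp": [0.008,-0.038,0],"grip": 80},
    {"turn": [0,0,0.3],"dp": [0.016,-0.076,0],"grip": 80},
    {"turn": [0,0,0.45],"dp": [0.023,-0.114,0],"grip": 80},
    {"turn": [0,0,0.59],"dp": [0.023,-0.114,0],"grip": 80},
    {"turn": [0,0,0.59],"dp": [0.023,-0.114,0],"grip": 80},
    {"turn": [0,0,0.59],"dp": [0.023,-0.114,0],"grip": 80},
  ],
)

```text
t: 12.55
ee_pos: [0.4989, 0.3382, 0.3501]
eef_rot: [3.138, -0.097, -0.002]
ft_force: [0.5, -2.0, 0.5]
grip_width: 0.0584
grip_force: 0.0
```

```bash
python3 - <<'E'
from h import *
shot('wrist');W=load('wrist')
st=robot.read_state();C=rot(st['eef_rot']);p=st['ee_pos'];print(p,C[:,1].round(3),st['joint_pos'].round(2),st['grip_width'])
for lo in((0,140,60),(172,140,60)):
    for c,s,M in blobs('wrist',lo,(lo[0]+8,255,255),60):
        X=onz(W,*c,.326);print(c.round(1),s,X.round(4),(C.T@(X-p)).round(4))
E
```

```text
[0.49919201 0.33774518 0.35055344] [-0.063 -0.998  0.001] [-1.19  0.62  1.09  1.32 -0.54  1.51 -1.78] 0.05834606679400676
[307.1  49.2] [301  36  21  28  91] [0.6086 0.301  0.326 ] [0.1115 0.0298 0.0245]
[119.2  91.9] [102  87  32  15 120] [0.5896 0.4324 0.326 ] [ 0.0842 -0.1003  0.0244]
[256.4 184.5] [ 247  136   21  103 1789] [0.5163 0.3411 0.326 ] [ 0.0168 -0.0045  0.0245]
[ 72.6 148.9] [ 47 143  49  25 289] [0.5523 0.4755 0.326 ] [ 0.0443 -0.1409  0.0244]
[379.9 344.5] [370 324  24  45 524] [0.3513 0.2347 0.326 ] [-0.1411  0.1122  0.0247]
```

>>> send_rows(
  rows=[
    {"turn": [0,0,0],"dp": [0,-0.004,0.015],"grip": 80},
    {"turn": [0,0,0],"dp": [0,-0.004,0.035],"grip": 80},
    {"turn": [0,0,0],"dp": [0,-0.004,0.055],"grip": 80},
    {"turn": [0,0,0],"dp": [0,-0.004,0.072],"grip": 80},
    {"turn": [0,0,0],"dp": [0,-0.004,0.072],"grip": 80},
    {"turn": [0,0,0],"dp": [0,-0.004,0.072],"grip": 150},
    {"turn": [0,0,0],"dp": [0,-0.004,0.072],"grip": 220},
    {"turn": [0,0,0],"dp": [0,-0.004,0.072],"grip": 220},
  ],
  newtons=30,
)

```text
t: 13.4
ee_pos: [0.4999, 0.3429, 0.2801]
eef_rot: [-3.139, 0.101, -0.003]
ft_force: [0.9, -0.5, 2.2]
grip_width: 0.0155
grip_force: 10.6
```

>>> send_rows(
  rows=[
    {"turn": [0,0,0],"dp": [0,0,0],"grip": 230},
    {"turn": [0,0,0],"dp": [0,0,0],"grip": 230},
    {"turn": [0,0,0],"dp": [0,0,0],"grip": 230},
    {"turn": [0,0,0],"dp": [0,0,0],"grip": 230},
  ],
)

```text
t: 13.8
ee_pos: [0.4999, 0.3435, 0.28]
eef_rot: [-3.139, 0.1, -0.004]
ft_force: [-0.3, 1.3, 5.6]
grip_width: 0.0149
grip_force: 29.7
```

>>> send_rows(
  rows=[
    {"turn": [0,0,0],"dp": [0,0.02,-0.003],"grip": 230},
    {"turn": [0,0,0],"dp": [0,0.042,-0.005],"grip": 230},
    {"turn": [0,0,0],"dp": [0,0.065,-0.005],"grip": 230},
    {"turn": [0,0,0],"dp": [0,0.088,-0.002],"grip": 230},
    {"turn": [0,0,0],"dp": [0,0.11,0.003],"grip": 230},
    {"turn": [0,0,0],"dp": [0,0.132,0.01],"grip": 230},
    {"turn": [0,0,0],"dp": [0,0.152,0.0195],"grip": 230},
    {"turn": [0,0,0],"dp": [0,0.172,0.031],"grip": 230},
  ],
)

```text
t: 14.6
ee_pos: [0.4886, 0.1726, 0.2479]
eef_rot: [-3.137, 0.099, -0.003]
ft_force: [1.4, -0.4, 3.6]
grip_width: 0.0145
grip_force: 31.3
```

>>> send_rows(
  rows=[
    {"turn": [0,0,0],"dp": [0,0.0185,0.0133],"grip": 230},
    {"turn": [0,0,0],"dp": [0,0.0357,0.0283],"grip": 230},
    {"turn": [0,0,0],"dp": [0,0.0512,0.045],"grip": 230},
    {"turn": [0,0,0],"dp": [0,0.065,0.063],"grip": 230},
    {"turn": [0,0,0],"dp": [0,0.077,0.0826],"grip": 230},
    {"turn": [0,0,0],"dp": [0,0.087,0.103],"grip": 230},
    {"turn": [0,0,0],"dp": [0,0.0946,0.1245],"grip": 230},
    {"turn": [0,0,0],"dp": [0,0.1,0.1466],"grip": 230},
  ],
)

```text
t: 15.4
ee_pos: [0.4819, 0.0715, 0.1007]
eef_rot: [-3.14, 0.102, -0.001]
ft_force: [1.2, 0.6, 0.8]
grip_width: 0.0153
grip_force: 33.5
```

>>> send_rows(
  rows=[
    {"turn": [0,0,0],"dp": [0,0.002,0.012],"grip": 230},
    {"turn": [0,0,0],"dp": [0,0.003,0.022],"grip": 230},
    {"turn": [0,0,0],"dp": [0,0.004,0.032],"grip": 230},
    {"turn": [0,0,0],"dp": [0,0.0045,0.039],"grip": 230},
    {"turn": [0,0,0],"dp": [0,0.0045,0.044],"grip": 230},
    {"turn": [0,0,0],"dp": [0,0.0045,0.044],"grip": 230},
  ],
)

```text
t: 16.0
ee_pos: [0.4814, 0.0663, 0.0569]
eef_rot: [3.138, -0.102, 0.0]
ft_force: [2.0, -5.2, -0.7]
grip_width: 0.0144
grip_force: 34.1
```

Not at the stop yet, so I press a little further.

>>> send_rows(
  rows=[
    {"turn": [0,0,0],"dp": [0,0,0.002],"grip": 230},
    {"turn": [0,0,0],"dp": [0,0,0.004],"grip": 230},
    {"turn": [0,0,0],"dp": [0,0,0.005],"grip": 230},
    {"turn": [0,0,0],"dp": [0,0,0.005],"grip": 230},
  ],
)

```text
t: 16.4
ee_pos: [0.4814, 0.0662, 0.0523]
eef_rot: [3.138, -0.102, 0.001]
ft_force: [1.4, -6.2, 0.1]
grip_width: 0.0149
grip_force: 34.3
```

>>> send_rows(
  rows=[
    {"turn": [0,0,0],"dp": [0,0,0.002],"grip": 230},
    {"turn": [0,0,0],"dp": [0,0,0.004],"grip": 230},
    {"turn": [0,0,0],"dp": [0,0,0.005],"grip": 230},
    {"turn": [0,0,0],"dp": [0,0,0.005],"grip": 230},
  ],
)

```text
t: 16.8
ee_pos: [0.4816, 0.0663, 0.0497]
eef_rot: [-3.139, 0.102, -0.002]
ft_force: [-5.6, -4.7, 21.4]
grip_width: 0.0147
grip_force: 36.4
```

```bash
python3 - <<'E'
from h import *
s=shot('scene')['pixels'];w=shot('wrist')['pixels'];S=load('scene');W=load('wrist')
st=robot.read_state();print(st['ee_pos'],st['ft_force'])
a=cv2.resize(s[130:205,240:320],(400,375),interpolation=cv2.INTER_CUBIC)
cv2.imwrite('pics/c7.png',np.hstack([a,cv2.resize(w,(400,375))]))
O=np.array([.5331,.174,0]);xc=np.array([.998,-.065,0]);yc=np.array([.065,.998,0])
for q in(0,.05,.1):
    for x in(0,-.066):
        X=O+x*xc+(.118-.228*np.cos(q))*yc+[0,0,.103+.228*np.sin(q)];print(q,x,((proj(S,X)-[240,130])*5).round(1),((proj(W,X))*[400/512,375/384]+[400,0]).round(1))
E
```

```text
[0.48160201 0.06634994 0.04977021] [-4.98288966 -3.7578305  20.49382009]
0 0 [143.  217.1] [603.8 170.9]
0 -0.066 [ 59.7 193.8] [603.7 287. ]
0.05 0 [143.3 202.3] [603.3 177.4]
0.05 -0.066 [ 59.6 179.2] [603.3 302. ]
0.1 0 [144. 187.] [601.6 185.2]
0.1 -0.066 [ 59.9 164.2] [601.8 319.7]
```

View pics/c7.png

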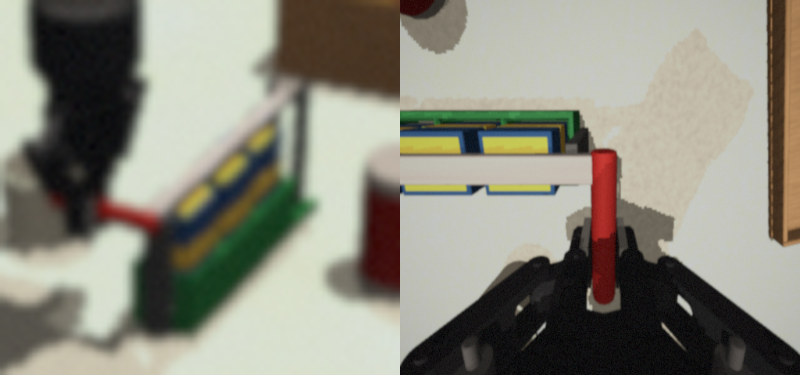

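The bar is level at its stop: the handle is at (150,217), where q=0 predicts it, and the stop pushes back with 20 N. The three cartons stand in line under it. I release and retreat upward.

>>> send_rows(
  rows=[
    {"turn": [0,0,0],"dp": [0,0,0],"grip": 150},
    {"turn": [0,0,0],"dp": [0,0,0],"grip": 90},
    {"turn": [0,0,0],"dp": [0,0,0],"grip": 90},
    {"turn": [0,0,0],"dp": [0,0,0],"grip": 90},
    {"turn": [0,0,0],"dp": [0,0,-0.02],"grip": 90},
    {"turn": [0,0,0],"dp": [0,0,-0.06],"grip": 90},
    {"turn": [0,0,0],"dp": [0,0,-0.1],"grip": 90},
    {"turn": [0,0,0],"dp": [0,0,-0.14],"grip": 90},
  ],
)

```text
t: 17.7
ee_pos: [0.4807, 0.0677, 0.1883]
eef_rot: [3.14, -0.101, -0.003]
ft_force: [0.2, 0.4, -0.6]
grip_width: 0.0552
grip_force: 0.0
```

>>> send_rows(
  rows=[
    {"turn": [0,0,0],"dp": [0,0.03,-0.03],"grip": 90},
    {"turn": [0,0,0],"dp": [0,0.06,-0.05],"grip": 90},
    {"turn": [0,0,0],"dp": [0,0.06,-0.05],"grip": 90},
    {"turn": [0,0,0],"dp": [0,0.06,-0.05],"grip": 90},
  ],
)

```text
t: 18.1
ee_pos: [0.4773, 0.0076, 0.2374]
eef_rot: [-3.138, 0.103, -0.0]
ft_force: [-0.1, 1.2, -0.5]
grip_width: 0.0554
grip_force: 0.0
```

```bash
python3 - <<'E'
from h import *
shot('scene');shot('top');S=load('scene');T=load('top');print(robot.read_state()['ft_force'])
for n in('scene','top'):
  for lo in((0,140,80),(172,140,80)):
    for c,s,M in blobs(n,lo,(lo[0]+8,255,255),10):
      if (n=='scene' and 240<c[0]<330 and 140<c[1]<200) or (n=='top' and 180<c[0]<250 and 170<c[1]<260): print(n,c.round(1),s)
O=np.array([.5331,.174,0]);xc=np.array([.998,-.065,0]);yc=np.array([.065,.998,0])
for q in(0,.05,.1):
    for x in(-.007,-.0365,-.066):
        X=O+x*xc+(.118-.228*np.cos(q))*yc+[0,0,.103+.228*np.sin(q)];print(q,x,proj(S,X).round(1),proj(T,X).round(1))
for c,s,M in blobs('scene',(22,150,150),(35,255,255),12): 
    if c[1]>140: print('s',c.round(1))
E
```

```text
[-0.19794081  0.45814043 -0.39057932]
scene [259.6 171.2] [250 168  22   8  53]
top [183.3 232.6] [ 102  163  148  172 4481]
0 -0.007 [266.8 172.9] [213.8 213.4]
0 -0.0365 [259.3 170.8] [212.8 225.7]
0 -0.066 [251.9 168.8] [211.8 238.1]
0.05 -0.007 [266.8 170. ] [213.2 212.7]
0.05 -0.0365 [259.3 167.9] [212.1 225.1]
0.05 -0.066 [251.9 165.8] [211.1 237.6]
0.1 -0.007 [267.  166.9] [212.3 211.9]
0.1 -0.0365 [259.4 164.9] [211.3 224.5]
0.1 -0.066 [252.  162.8] [210.2 237.1]
s [224.2 206.1]
s [214.2 224.4]
s [247.  236.9]
s [201.5 241.3]
```

The handle in the scene view (259.6,171.2) matches q=0 (259.3,170.8). The other cartons in the case haven't moved, so I hand in.

```bash
python3 -c "
from bench import robot
print(robot.sign_off())"
```

```text
the job is handed in; nothing more can be done
None
```

I put box_a upright on the floor of the empty pocket and swung the bar shut to its stop, handing in after about 18 s; hand-in returned no verdict, and I checked only the other four cartons in the case afterwards (unmoved), not the tins, cup or jar.

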